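# Unlock the letter box on the study desk and hold it unlocked

### The job

Take the blue-headed key out of the wooden key stand, push it all the way into the lock on top of the letter box (its pins are sticky: a firm push with a slight wiggle gets past them), and turn it a quarter turn clockwise (seen from above) to its stop so that the brass bolt draws back. The lock springs back when let go, so finish still gripping the key and holding it turned. Leave the other two keys in the stand, and do not shift the mug or the charger.

Things in the scene. Friction and masses are not known exactly. Their poses are not given: they have to be found in the camera images.
- key_blue: Loose key, blue plastic head, 35 g, upright in one of the stand's slots (varies). Origin: centre of the shoulder's underside; z up, x along the width; same both ways round. Blade below 12 (x) x 4 (y) mm, 30 long, last 6 tapering in x to a point. Shoulder 24 x 10, z 0-6 mm; neck 16 x 8, z 6-10; head 30 (x) x 11 (y), z 10-46 mm: pinch its flat faces, across y, near z 30 mm.
- key_orange: The same key with an orange head, in another slot of the stand. Not to be moved.
- key_green: The same key with a green head, in another slot of the stand. Not to be moved.
- stand: Fixed wooden key stand, 170 (x) x 56 (y) x 40 mm high, origin at the centre of its underside; three slots 14 x 6 mm in its top at x = -55, 0 and 55 mm, long side along x. The keys stand in them with the shoulder's underside on its top.
- letterbox: Fixed white steel box, grey lid, 300 (x) x 220 (y) x 70 mm high, origin under its centre. At its x -30, y -15 mm stands a round steel lock, 56 mm across, top face 110 mm above the box's underside, with a 26 mm square brass plug. A brass bolt lies from the lock to a dark keeper, 90 mm high, at the box's front (-x) edge; it draws back 14 mm as the plug turns.
- keyhole (a point): Keyhole centre at the lock's face, turning with the plug: x along the slot, z up. Slot 14 (x) x 5 (y) mm, 34 deep, flared to 13 mm in y over its top 4 mm. Sprung sticky pins 11 mm (+x end) and 21 mm (-x end) down stick 2 mm in: each yields to about 8 to 20 N of push, nudging the key up to 1 mm along x; rocking it along x helps. Fully in: key origin at this point (shoulder on the face).
- plug (a joint): Turn of the brass plug, rad: 0 with the slot along the box's x (start), growing clockwise seen from above, stop at 1.5. A spring turns it back, about 0.04 N m at the start, 0.12 N m at the stop. The key has about 0.1 rad of play in the slot.
- mug: White ceramic mug, 80 mm across, 92 mm high, origin at the centre of its underside. Bystander.
- charger: White plug-in charger block, 45 x 45 x 28 mm, origin at the centre of its underside. Bystander.
Things that resemble listed ones, but are neither listed nor needed, are in the scene too. Several things have the shape of the key_blue; the one meant has the colours described above.

How it is judged:
By the outcome, as a careful person would: the job done as asked, in the order asked, and still so for the second after the job is handed in, while the arm keeps its last pose, push and grip.
It also fails if it takes over 48 s, if anything falls off the work surface, if the arm or the gripper's body presses on something with over 40 N, if the wrist force passes 120 N, or if a joint passes its speed limit or range.

### The arm

A 6-joint arm with a two-finger parallel gripper is mounted at the origin on the work surface. World frame = base frame: x ahead of the robot, y to its left, z up, the work surface at z = 0. Lengths are in m, angles in rad, forces in N, time in s.
With the tool pointing down it reaches from about 0.15 to 0.775 m from the base axis. Payload 6.1 kg.
Tool frame: the origin (TCP) lies midway between the tips of the shut fingers; the grasp point (between the pads) lies 19 mm behind it; z points along the fingers, y is the direction in which the jaws open and shut (so a half turn about z gives the same grasp; the last joint's range is limited). The gripper opens to 85 mm and grips with 20 to 120 N. Pads are 22 mm wide; open, the fingers measure 114 mm over their backs; the gripper's body (76 mm by 85 mm) begins 54 mm behind the grasp point. The pads swing forward as they close: fully open they stand 13 mm farther back than shut.
Start: joints at [1.187, 0.126, -0.04, 1.405, 0, 1.571], TCP at [0.197, 0.487, 0.205] pointing down, gripper open.
Joint ranges: [-2.72, 2.72], [-0.95, 1.95], [-1.27, 1.35], [-1.78, 2.02], [-1.46, 1.47], [-3.14, 3.14]. Speed limits (rad/s): [2.39, 2.39, 3.01, 3.14, 3.14, 3.14].

### API

Orientations are given as a unit quaternion [x, y, z, w].
In Python, from cell import ctrl gives the robot as it stands. Calls block until the motion is done:
- ctrl.move_ptp(position, orientation): joint-space move of the TCP to a pose.
- ctrl.servo_line(position, velocity=0.15, orientation=None, threshold=None): straight line of the TCP; orientation=None keeps the orientation; velocity is the mean speed in m/s. With threshold (N) it stops when the force on the tool has changed by that much, and returns True; else False.
- ctrl.move_joints(angles): joint-space move.
- ctrl.move_gripper(opening): opening from 0.0 (shut) to 1.0 (fully open); the grip force is fixed at half the most; returns when the fingers have stopped.
- ctrl.pause(seconds).
- ctrl.ik(position, orientation): joint angles nearest the present ones, or None.
- ctrl.grab_frame(name): name is "side" or "top" or "wrist"; returns the picture (420x560x3 uint8, red, green, blue); there is no depth.
- ctrl.calibration(name): a dict with "camera_matrix" (3x3 intrinsics, pixels), "camera_from_world" (4x4, takes a point from world to camera coordinates). Camera axes: x right, y down, z forward; pixel columns grow to the right and rows downward; lengths in m; the calibration is good to about 2 mm. A picture is of the moment at which its call begins: read the wrist's pose just before it. calibration takes no time and is no camera call; for the wrist camera it gives the pose at the moment of the call.
A pose or a line that the arm cannot do raises ctrl.Unreachable and nothing moves.
- ctrl.sign_off(): hands the job in, once; it reports no verdict.
Readings, each from a call of its own:
- ctrl.get_time_s(): time.
- ctrl.get_q(): joint angles.
- ctrl.get_joint_vel(): joint speeds.
- ctrl.get_tau(): joint torques, N m.
- ctrl.get_tcp_pos(): TCP position.
- ctrl.get_orientation(): TCP orientation.
- ctrl.get_wrist_force(): force on the tool from outside, world axes, zero at the start.
- ctrl.get_moment(): the same for the moment, N m.
- ctrl.get_finger_gap(): opening from 0.0 (shut) to 1.0 (fully open).
Only numpy, scipy, OpenCV 4.12 (cv2) and the standard library are available. Lean on these libraries where they do the work, as an engineer would, in place of code of your own. Each camera call takes 0.05 s, during which the arm holds its last target.

## Working session

There is one attempt and no reset: what is moved stays moved. The work goes in short steps, each a Python script; the robot and the scene stay as the last script left them, time stands still between calls to the robot, and variables do not carry over. Pictures are saved under pics/ and viewed, and the job is handed in when it is done.

```bash
mkdir -p pics; ls; python3 - <<'E'
from cell import ctrl
import cv2,numpy as np
for n in ["side","top","wrist"]:
    c=ctrl.calibration(n); f=ctrl.grab_frame(n)
    cv2.imwrite(f"pics/a_{n}.png",f[:,:,::-1])
    print(n,np.round(c["camera_matrix"],1).tolist(),np.round(c["camera_from_world"],3).tolist())
print(ctrl.get_time_s(),ctrl.get_orientation(),ctrl.get_q())
E
```

```text
pics
side [[434.1, 0.0, 275.8], [0.0, 434.1, 205.4], [0.0, 0.0, 1.0]] [[0.712, -0.702, -0.015, -0.518], [-0.405, -0.393, -0.826, 0.303], [0.574, 0.593, -0.564, 0.64], [0.0, 0.0, 0.0, 1.0]]
top [[520.1, 0.0, 281.4], [0.0, 520.1, 209.3], [0.0, 0.0, 1.0]] [[0.028, -1.0, 0.008, -0.104], [-0.997, -0.029, -0.066, 0.615], [0.066, -0.006, -0.998, 1.28], [0.0, 0.0, 0.0, 1.0]]
wrist [[291.4, 0.0, 280.7], [0.0, 291.4, 210.3], [0.0, 0.0, 1.0]] [[0.376, 0.927, -0.002, -0.524], [0.888, -0.36, 0.285, -0.037], [0.264, -0.109, -0.958, 0.38], [0.0, 0.0, 0.0, 1.0]]
0.15 [ 1.90742167e-01  9.81639981e-01 -6.01362355e-04 -1.12441927e-04] [ 1.18699215e+00  1.26273821e-01 -4.03603749e-02  1.40538567e+00
 -8.61596581e-06  1.57082851e+00]
```

View pics/a_side.png

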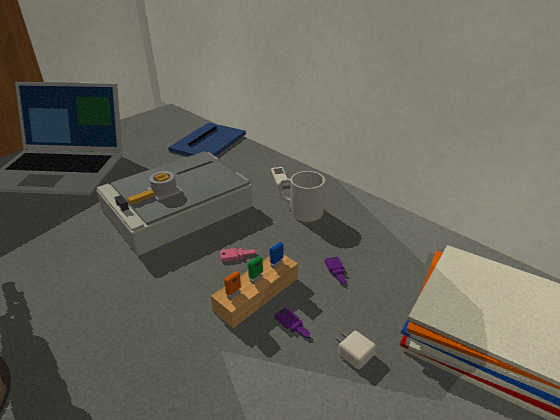

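View pics/a_top.png

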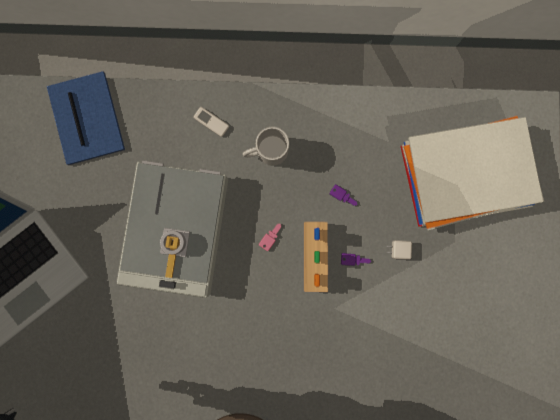

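View pics/a_wrist.png

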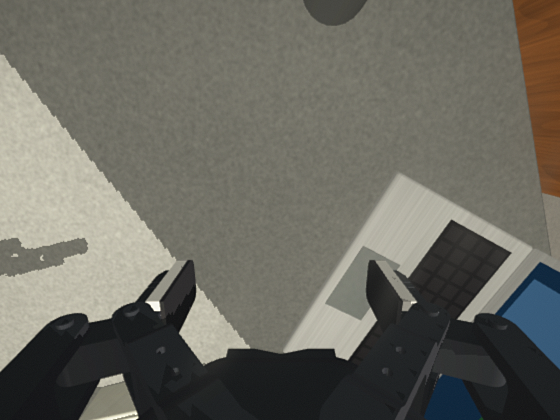

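Candidates shaped like the key: blue (top 317,234), green (317,257) and orange (317,281) in the stand, plus loose purple ones (344,195; 355,260) and a pink one (271,237). Only the one at (317,234) has a blue head and stands in the stand. I'll confirm that in an enlarged crop and measure.

```bash
cat > h.py <<'E'
import cv2,numpy as np
from cell import ctrl
def ray(n,uv,c=None):
    c=c or ctrl.calibration(n);K=np.array(c["camera_matrix"]);T=np.array(c["camera_from_world"])
    d=T[:3,:3].T@np.linalg.solve(K,[uv[0],uv[1],1]);o=-T[:3,:3].T@T[:3,3];return o,d/np.linalg.norm(d)
def plane(n,uv,z,c=None):
    o,d=ray(n,uv,c);return o+d*(z-o[2])/d[2]
def proj(n,p,c=None):
    c=c or ctrl.calibration(n);K=np.array(c["camera_matrix"]);T=np.array(c["camera_from_world"])
    q=K@(T[:3,:3]@np.asarray(p)+T[:3,3]);return q[:2]/q[2]
def tri(r1,r2):
    A=[];b=[]
    for o,d in (r1,r2):
        P=np.eye(3)-np.outer(d,d);A.append(P);b.append(P@o)
    return np.linalg.lstsq(np.vstack(A),np.hstack(b),rcond=None)[0]
def mask(f,h0,h1,s=120,v=40):
    return cv2.inRange(cv2.cvtColor(f,cv2.COLOR_RGB2HSV),(h0,s,v),(h1,255,255))
def blobs(m,a=8):
    n,l,st,c=cv2.connectedComponentsWithStats(m)
    return [(st[i].tolist(),np.round(c[i],1).tolist()) for i in range(1,n) if st[i][4]>=a]
E
python3 - <<'E'
from h import *
t=cv2.imread("pics/a_top.png");s=cv2.imread("pics/a_side.png")
a=cv2.resize(t[215:300,110:360],None,fx=3.2,fy=3.2,interpolation=2)
b1=cv2.resize(s[230:330,205:310],(400,320),interpolation=2);b2=cv2.resize(s[150:250,95:255],(400,320),interpolation=2)
cv2.imwrite("pics/crop1.png",np.vstack([a,np.hstack([b1,b2])])[:600])
for n,f in(("top",t),("side",s)):
    f=f[:,:,::-1].copy()
    for nm,h in (("blue",(105,120)),("green",(60,85)),("orange",(5,12)),("wood",(10,20)),("brass",(17,26))):
        print(n,nm,[x for x in blobs(mask(f,*h),10)][:12])
E
```

```text
top blue [([410, 174, 12, 50, 114], [416.3, 202.8]), ([315, 228, 4, 11, 43], [316.5, 233.1])]
top green [([0, 204, 4, 5, 13], [1.1, 205.7]), ([315, 252, 4, 11, 41], [316.5, 256.6])]
top orange [([501, 116, 17, 5, 29], [509.5, 118.2]), ([408, 161, 12, 41, 54], [414.4, 183.1]), ([456, 214, 21, 6, 39], [466.4, 216.3]), ([426, 218, 29, 6, 29], [440.0, 220.2]), ([426, 225, 11, 4, 16], [430.0, 226.6]), ([319, 275, 1, 10, 10], [319.0, 279.5])]
top wood [([495, 116, 23, 6, 40], [508.3, 118.4]), ([404, 145, 18, 64, 218], [411.6, 167.9]), ([425, 212, 63, 17, 256], [449.1, 220.4]), ([304, 223, 24, 69, 1437], [315.1, 258.1]), ([165, 236, 14, 14, 150], [171.8, 242.3]), ([166, 254, 10, 24, 167], [170.4, 265.4])]
top brass [([305, 223, 22, 68, 715], [313.2, 256.9]), ([319, 223, 8, 7, 40], [323.1, 225.7]), ([165, 236, 14, 14, 149], [171.8, 242.3]), ([166, 254, 10, 24, 169], [170.4, 265.3])]
side blue [([22, 87, 4, 7, 10], [23.2, 90.1]), ([59, 86, 5, 9, 15], [60.9, 89.5]), ([65, 88, 12, 21, 54], [71.3, 97.7]), ([79, 88, 8, 9, 16], [83.3, 91.3]), ([39, 90, 7, 9, 18], [42.3, 94.4]), ([47, 91, 7, 10, 16
[... 883 characters left out ...]
, [161.4, 177.0]), ([128, 190, 27, 14, 168], [141.0, 196.4]), ([419, 251, 24, 45, 184], [431.7, 267.1]), ([211, 255, 87, 73, 2902], [252.1, 290.6]), ([407, 321, 153, 69, 1175], [468.7, 350.7])]
side brass [([154, 173, 16, 8, 90], [161.3, 176.8]), ([128, 190, 27, 14, 197], [140.9, 196.6]), ([279, 256, 14, 14, 58], [285.7, 262.6]), ([265, 258, 6, 11, 22], [267.4, 263.7]), ([276, 262, 22, 22, 134], [288.0, 273.1]), ([268, 269, 7, 5, 13], [270.8, 271.3]), ([243, 271, 6, 9, 19], [246.4, 276.2]), ([240, 274, 39, 38, 351], [261.3, 292.7]), ([240, 276, 6, 13, 23], [242.6, 281.8]), ([246, 281, 6, 13, 24], [248.0, 286.2]), ([254, 280, 7, 7, 18], [256.9, 283.5]), ([276, 281, 6, 9, 18], [278.7, 284.4])]
```

View pics/crop1.png

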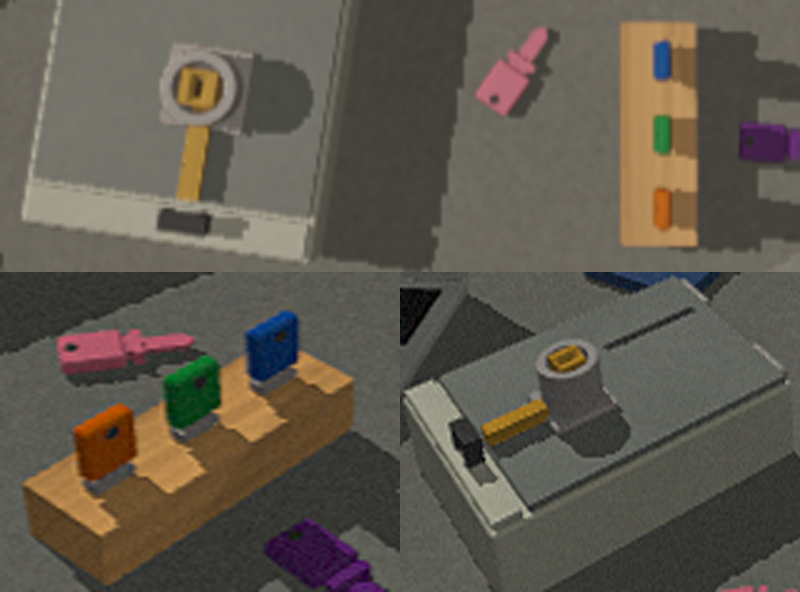

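The crop confirms it. The blue-headed key is upright in the far (+x) slot at top (316.5,233), and the lock plug is at top (171.8,242). Coarse positions next, then wrist close-ups.

```bash
python3 - <<'E'
from h import *
from scipy.spatial.transform import Rotation as R
b=plane("top",(316.5,233.1),.086); print("blue",b)
o=plane("top",(316.5,280.5),.086);g=plane("top",(316.5,256.6),.086);print(o,g)
k=plane("top",(171.8,242.3),.11);print("lock",k)
s1=plane("side",(161.4,177),.11);print("lock side",s1)
# box yaw from bolt
f=cv2.imread("pics/a_top.png")[:,:,::-1].copy()
m=mask(f,10,22);m2=m.copy();m2[:,:304]=0;m2[:,328:]=0
c=max(cv2.findContours(m2,0,2)[0],key=cv2.contourArea);r=cv2.minAreaRect(c);print(r)
bx=[plane("top",q,.04) for q in cv2.boxPoints(r)];print(np.round(bx,4))
bt=[plane("top",q,.09) for q in ((170.4,265.4),)];print("bolt",bt)
T=np.array(ctrl.calibration("wrist")["camera_from_world"]);M=np.eye(4)
M[:3,:3]=R.from_quat(ctrl.get_orientation()).as_matrix();M[:3,3]=ctrl.get_tcp_pos()
X=T@M;print("cam_from_tool",np.round(X,4).tolist(), "cam in tool",-X[:3,:3].T@X[:3,3]);np.save("X.npy",X)
E
```

```text
blue [ 0.5591568  -0.17073505  0.086     ]
[ 0.4476052 -0.1734083  0.086    ] [ 0.50368441 -0.1720644   0.086     ]
lock [0.52775092 0.16577773 0.11      ]
lock side [0.52659637 0.16016372 0.11      ]
((315.5, 257.0), (68.0, 23.0), 90.0)
[[ 0.5841 -0.1428  0.04  ]
 [ 0.5858 -0.1994  0.04  ]
 [ 0.4197 -0.2032  0.04  ]
 [ 0.4182 -0.147   0.04  ]]
bolt [array([0.47351207, 0.17081603, 0.09      ])]
cam_from_tool [[-0.0013, 1.0, 0.0002, 0.0006], [-0.9584, -0.0012, -0.2853, 0.0205], [-0.2853, -0.0005, 0.9584, 0.1827], [0.0, 0.0, 0.0, 1.0]] cam in tool [ 0.07172667 -0.00049503 -0.16922755]
```

```bash
cat >> h.py <<'E'
def Q(psi): return [np.cos(psi/2),np.sin(psi/2),0,0]
def snap(n,name):
    c=ctrl.calibration(n); f=ctrl.grab_frame(n); cv2.imwrite(f"pics/{name}.png",f[:,:,::-1]); np.save(f"pics/{name}.npy",np.array(c["camera_from_world"]));return f,c
E
python3 - <<'E'
from h import *
ctrl.move_ptp([0.527,0.164,0.20],Q(np.pi-0.09)); ctrl.pause(.2)
print(ctrl.get_tcp_pos(),ctrl.get_q(),ctrl.get_wrist_force()); snap("wrist","w_lock")
ctrl.move_ptp([0.558,-0.171,0.176],Q(np.pi-0.023)); ctrl.pause(.2)
print(ctrl.get_tcp_pos(),ctrl.get_q()); snap("wrist","w_key");print(ctrl.get_time_s())
E
```

```text
[0.52671067 0.16482868 0.20004671] [3.03233429e-01 1.76969549e-01 8.84098792e-03 1.40256952e+00
 8.92527671e-05 3.91839994e-01] [ 0.10390405 -0.75720031  0.03033539]
[ 0.55832406 -0.16985032  0.17619931] [-2.95365806e-01  2.38196675e-01  3.26534312e-02  1.36496889e+00
  8.51944113e-05 -2.74201504e-01]
3.6167
```

View pics/w_lock.png

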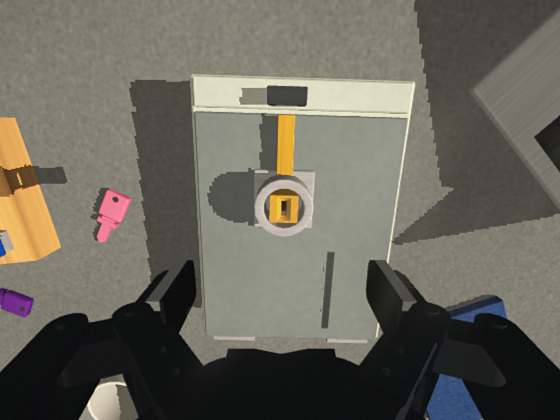

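View pics/w_key.png

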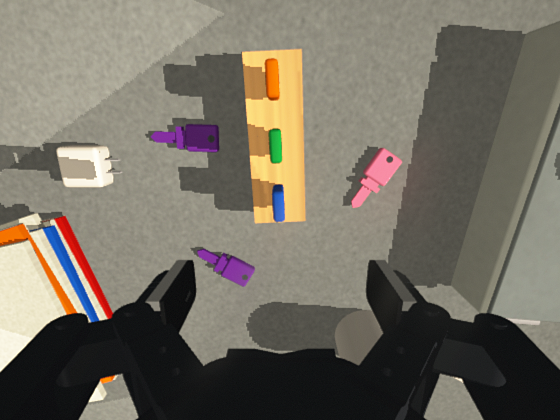

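Wrist views: the keyhole is at about (284,208) on the brass plug, with the bolt running up to the keeper at (287,96). The blue key is at about (279,203), in the stand slot nearest the mug. I'll measure both sub-pixel.

```bash
cat > meas.py <<'E'
from h import *
K=np.array(ctrl.calibration("wrist")["camera_matrix"])
def C(n): return {"camera_matrix":K,"camera_from_world":np.load(f"pics/{n}.npy")}
f=cv2.imread("pics/w_lock.png")[:,:,::-1].copy();c=C("w_lock")
hs=cv2.cvtColor(f,cv2.COLOR_RGB2HSV)
m=mask(f,12,28,110,40)
for b in blobs(m,40): 
    if 230<b[1][0]<330: print("brass",b)
mm=np.zeros_like(m);mm[188:232,265:305]=m[188:232,265:305]
ct=max(cv2.findContours(mm,0,2)[0],key=cv2.contourArea);r=cv2.minAreaRect(ct);print("plug",r)
bx=np.array([plane("wrist",q,.11,c) for q in cv2.boxPoints(r)]);print(np.round(bx[:,:2],4).tolist(),bx.mean(0))
# box front-edge white strip direction & lid edges
w=cv2.inRange(hs,(0,0,175),(180,60,255));w[:70]=0;w[115:]=0;w[:,:185]=0;w[:,420:]=0
ct=max(cv2.findContours(w,0,2)[0],key=cv2.contourArea)
h=cv2.convexHull(ct)[:,0]
lo=[];x=np.arange(200,408)
top=np.array([[i,np.argmax(w[:,i]>0)] for i in x if w[:,i].any()])
a,b=np.polyfit(top[:,0],top[:,1],1)
p,q=[plane("wrist",(i,a*i+b),.07,c) for i in(200,408)]
d=p-q;print("front edge yaw (box x=perp)",np.degrees(np.arctan2(d[1],d[0])),d)
# ring circle
g=cv2.cvtColor(f,cv2.COLOR_RGB2GRAY)
f2=cv2.imread("pics/w_key.png")[:,:,::-1].copy();c2=C("w_key")
m=mask(f2,105,122,100,40)
for b_ in blobs(m,40): 
    if 250<b_[1][0]<310: print("blue",b_)
mm=np.zeros_like(m);mm[170:230,265:295]=m[170:230,265:295]
ct=max(cv2.findContours(mm,0,2)[0],key=cv2.contourArea);r=cv2.minAreaRect(ct);print("key",r)
# stand yaw via long edges
hs2=cv2.cvtColor(f2,cv2.COLOR_RGB2HSV);wd=cv2.inRange(hs2,(8,80,60),(24,255,255))
rt=np.array([[302 if 0 else np.max(np.nonzero(wd[y,:320])[0]),y] for y in range(60,215)])
a,b=np.polyfit(rt[:,1],rt[:,0],1);P,Qq=[plane("wrist",(a*y+b,y),.04,c2) for y in(60,214)]
d=Qq-P;print("stand yaw",np.degrees(np.arctan2(d[1],d[0])),np.linalg.norm(d))
z=np.hstack([cv2.resize(cv2.imread("pics/w_lock.png")[165:245,245:325],(400,400),interpolation=0),cv2.resize(cv2.imread("pics/w_key.png")[160:240,240:320],(400,400),interpolation=0)])
cv2.imwrite("pics/crop2.png",z)
E
python3 meas.py
```

```text
brass ([276, 114, 19, 62, 1022], [284.9, 144.3])
brass ([269, 189, 30, 34, 866], [283.4, 206.3])
plug ((283.5, 205.5), (33.0, 29.0), 90.0)
[[0.5109, 0.1547], [0.5132, 0.181], [0.5448, 0.1787], [0.5424, 0.1515]] [0.52782282 0.16647581 0.11      ]
front edge yaw (box x=perp) -96.81031609285424 [-0.0233143  -0.19522059  0.        ]
blue ([272, 185, 12, 37, 367], [278.1, 202.6])
key ((278.1794128417969, 202.83233642578125), (36.04735565185547, 10.967599868774414), 85.60128784179688)
stand yaw 1.2332579711746667 0.15306671809207154
```

```bash
sleep 1
```

```text
(no output)
```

View pics/crop2.png

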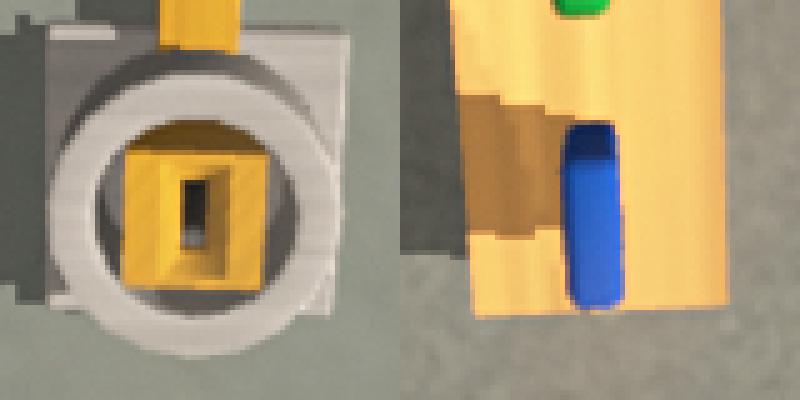

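```bash
cat > g.py <<'E'
from h import *
K=np.array(ctrl.calibration("wrist")["camera_matrix"])
def C(n): return {"camera_matrix":K,"camera_from_world":np.load(f"pics/{n}.npy")}
key=plane("wrist",(278.3,206.3),.086,C("w_key"));lock=plane("wrist",(283.6,208.5),.11,C("w_lock"))
if __name__=="__main__":
    print(key,lock)
    q=Q(np.pi+np.radians(1.3))
    ctrl.servo_line([key[0],key[1],.12],.1,q);ctrl.pause(.2);print(ctrl.get_tcp_pos())
    snap("wrist","w_key2")
    print(ctrl.servo_line([key[0],key[1],.051],.08,threshold=8));ctrl.pause(.2)
    print(ctrl.get_tcp_pos(),ctrl.get_wrist_force(),ctrl.get_time_s())
    snap("side","s2");snap("wrist","w_key3")
    a=cv2.imread("pics/s2.png")[190:350,180:340];b=cv2.imread("pics/w_key3.png")[150:310,200:360];d=cv2.imread("pics/w_key2.png")[150:310,200:360]
    cv2.imwrite("pics/crop3.png",cv2.resize(np.hstack([a,b,d]),(798,266),interpolation=2))
E
python3 g.py
```

```text
[ 0.5597219  -0.17295648  0.086     ] [0.53044236 0.16633959 0.11      ]
[ 0.56017939 -0.17310887  0.1208373 ]
False
[ 0.56011278 -0.17307807  0.05160163] [-1.22306864 -0.53806848  0.87382239] 5.7833
```

```bash
sleep 1
```

```text
(no output)
```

View pics/crop3.png

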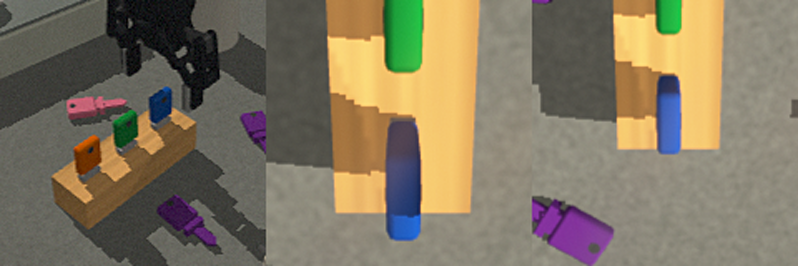

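The jaws straddle only the blue key, so I'm closing and lifting.

```bash
python3 - <<'E'
from h import *
ctrl.move_gripper(0.0);ctrl.pause(.2)
print("gap",ctrl.get_finger_gap(),ctrl.get_tcp_pos(),ctrl.get_wrist_force())
p=ctrl.get_tcp_pos()
ctrl.servo_line([p[0],p[1],.12],.08);ctrl.pause(.2)
print("gap",ctrl.get_finger_gap(),ctrl.get_tcp_pos(),ctrl.get_wrist_force(),ctrl.get_time_s())
snap("side","s3");snap("wrist","w3")
a=cv2.imread("pics/s3.png")[150:350,160:360];b=cv2.imread("pics/w3.png")[120:320,180:380]
cv2.imwrite("pics/crop4.png",cv2.resize(np.hstack([a,b]),(800,400),interpolation=2))
E
```

```text
gap 0.10468338706778513 [ 0.55985846 -0.17298115  0.05116272] [0.36139102 0.18961824 2.09974164]
gap 0.10285267584929403 [ 0.55951607 -0.17288082  0.11935056] [0.06093078 0.39749444 0.09656879] 7.9833
```

```bash
sleep 1
```

```text
(no output)
```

View pics/crop4.png

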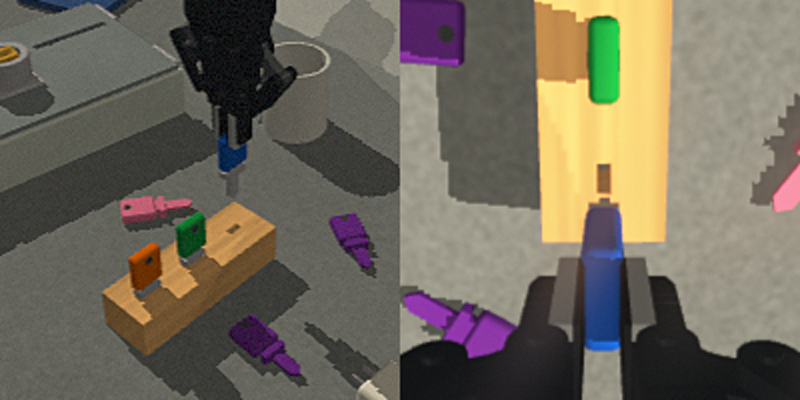

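```bash
python3 - <<'E'
from h import *
from g import lock
ctrl.servo_line([.5597,-.173,.2],.12)
q=Q(np.pi-np.radians(6.8));x,y=lock[0]+.0002,lock[1]
ctrl.move_ptp([x,y,.2],q)
ctrl.servo_line([x,y,.165],.08);ctrl.pause(.25)
print(x,y,ctrl.get_tcp_pos(),ctrl.get_wrist_force(),ctrl.get_q(),ctrl.get_time_s())
snap("side","s4");snap("wrist","w4");snap("top","t4")
a=cv2.imread("pics/s4.png")[100:220,100:220];b=cv2.imread("pics/w4.png")[140:340,180:380]
cv2.imwrite("pics/crop5.png",np.hstack([cv2.resize(a,(400,400),interpolation=2),cv2.resize(b,(400,400),interpolation=2)]))
for h in(.11,.145,.165): print(h,proj("side",[x,y,h]))
E
```

```text
0.5306423628008781 0.16633958565245452 [0.53093832 0.16644545 0.16553858] [-1.33022964 -0.34552451 -0.64799828] [ 3.03783330e-01  1.86792651e-01 -5.46098984e-02  1.32845360e+00
  1.02828813e-05  4.22437134e-01] 11.025
0.11 [161.45310782 175.37596789]
0.145 [158.87671626 161.72075244]
0.165 [157.35645644 153.66317461]
```

```bash
sleep 1
```

```text
(no output)
```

View pics/crop5.png

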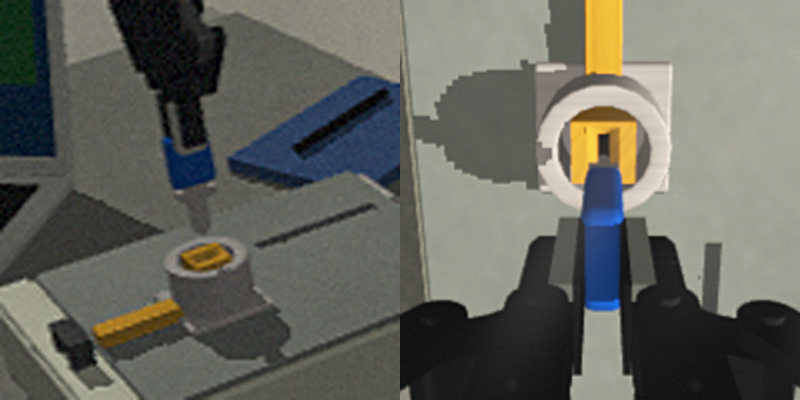

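The tip lines up with the slot in both the side and wrist views, so I'm lowering until contact.

```bash
python3 - <<'E'
from h import *
from g import lock
x,y=lock[0]+.0002,lock[1]
hit=ctrl.servo_line([x,y,.142],.03,threshold=6);ctrl.pause(.1)
print(hit,ctrl.get_tcp_pos(),ctrl.get_wrist_force(),ctrl.get_moment())
if not hit:
    hit=ctrl.servo_line([x,y,.135],.02,threshold=8);ctrl.pause(.1)
    print(hit,ctrl.get_tcp_pos(),ctrl.get_wrist_force(),ctrl.get_moment(),ctrl.get_time_s())
snap("side","s5");snap("wrist","w5")
a=cv2.imread("pics/s5.png")[100:220,100:220];b=cv2.imread("pics/w5.png")[140:340,180:380]
cv2.imwrite("pics/crop6.png",np.hstack([cv2.resize(a,(400,400),interpolation=2),cv2.resize(b,(400,400),interpolation=2)]))
E
```

```text
False [0.53082013 0.16636708 0.14228139] [ 0.69474259 -1.20914344 -0.83730197] [ 0.02881749  0.00273634 -0.00410787]
False [0.52990332 0.16633518 0.13447893] [-2.93327603  0.32476178 -0.26359575] [ 0.15959983  0.88307765 -0.01626483] 12.7917
```

```bash
sleep 1
```

```text
(no output)
```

View pics/crop6.png

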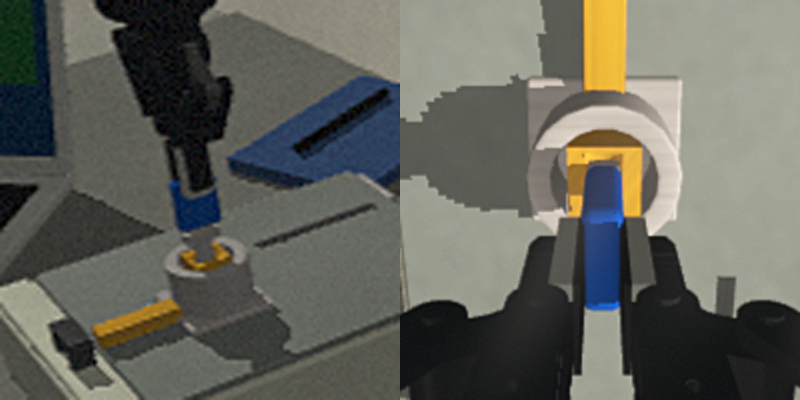

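The blade is in the slot, tip about 16 mm down, with a small −x force as it passes the first pin. Next I push on, rocking along x, until the shoulder sits on the face.

```bash
python3 - <<'E'
from h import *
from g import lock
x,y=lock[0]+.0002,lock[1]
yaw=-np.radians(6.8);ux=np.array([np.cos(yaw),np.sin(yaw)])
def rep(s): print(s,np.round(ctrl.get_tcp_pos(),4),np.round(ctrl.get_wrist_force(),1),round(ctrl.get_finger_gap(),3),round(ctrl.get_time_s(),2))
s=1
for z in (.131,.128,.125,.122,.120):
    d=ux*.0008*s;s=-s
    hit=ctrl.servo_line([x+d[0],y+d[1],z],.02,threshold=30);ctrl.pause(.05);rep((z,hit))
    if hit and z<.124: break
E
```

```text
(0.131, False) [0.5304 0.1662 0.1303] [-4.6  1.3 -1.8] 0.103 13.29
(0.128, False) [0.5299 0.1664 0.128 ] [-3.4  0.2  0.5] 0.106 13.66
(0.125, False) [0.5313 0.1664 0.1256] [-5.   0.8  4.7] 0.102 14.03
(0.122, False) [0.5308 0.1665 0.123 ] [-3.2 -0.3  4.7] 0.105 14.39
(0.12, False) [0.5315 0.1662 0.121 ] [-6.4 -0.5  8.8] 0.103 14.72
```

```bash
python3 - <<'E'
from h import *
from g import lock
x,y=lock[0]-.0003,lock[1]
yaw=-np.radians(6.8);ux=np.array([np.cos(yaw),np.sin(yaw)])
def rep(s): print(s,np.round(ctrl.get_tcp_pos(),4),np.round(ctrl.get_wrist_force(),1),round(ctrl.get_finger_gap(),3),round(ctrl.get_time_s(),2))
s=-1
for z in (.118,.116,.114):
    d=ux*.0008*s;s=-s
    hit=ctrl.servo_line([x+d[0],y+d[1],z],.02,threshold=30);ctrl.pause(.05);rep((z,hit))
    if -ctrl.get_wrist_force()[2]<-30: break
snap("side","s6");snap("wrist","w6")
a=cv2.imread("pics/s6.png")[110:210,110:210];b=cv2.imread("pics/w6.png")[140:340,180:380]
cv2.imwrite("pics/crop7.png",np.hstack([cv2.resize(a,(400,400),interpolation=2),cv2.resize(b,(400,400),interpolation=2)]))
E
```

```text
(0.118, False) [0.5312 0.1664 0.1209] [-4.3 -1.6 16.2] 0.106 15.06
(0.116, False) [0.5319 0.1665 0.1206] [-11.2  -1.   28.2] 0.103 15.38
(0.114, False) [0.5318 0.1667 0.1206] [-11.3  -3.4  36.4] 0.105 15.71
```

```bash
sleep 1
```

```text
(no output)
```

View pics/crop7.png

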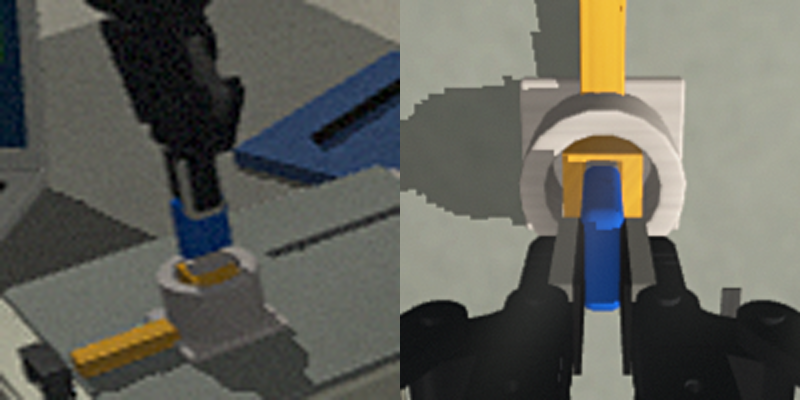

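The key is seated: TCP z stays at 0.1206 while the push rises to 36 N, and the shoulder is on the plug in view. I'll ease the push and start turning in steps, watching the moment.

```bash
cat > rot.py <<'E'
from h import *
from scipy.spatial.transform import Rotation as R
def rep(s):
    X=R.from_quat(ctrl.get_orientation()).as_matrix()[:,0]
    yaw=np.arctan2(X[1],X[0]); turn=(np.pi-np.radians(6.8)-yaw+np.pi)%(2*np.pi)-np.pi
    print(s,"turn",round(turn,3),np.round(ctrl.get_tcp_pos(),4),np.round(ctrl.get_wrist_force(),1),np.round(ctrl.get_moment(),2),round(ctrl.get_finger_gap(),3),round(ctrl.get_time_s(),2))
def q(a): return Q(np.pi-np.radians(6.8)-a)
E
python3 - <<'E'
from rot import *
ctrl.servo_line([.5300,.1663,.1185],.02);ctrl.pause(.1);rep("ease")
ctrl.servo_line([.5295,.1663,.1185],.02);ctrl.pause(.1);rep("x-")
t0=ctrl.get_time_s()
ctrl.servo_line([.5295,.1663,.1184],.001,q(.1));rep("r.1")
ctrl.move_ptp([.5295,.1663,.1184],q(.25));ctrl.pause(.1);rep("r.25")
E
```

```text
ease turn 0.0 [0.5313 0.1663 0.1209] [-5.8 -0.4 14.1] [-0.2   1.21  0.02] 0.105 16.28
x- turn 0.0 [0.5312 0.1663 0.1209] [-3.6 -0.1 13.4] [-0.22  0.92  0.04] 0.102 16.63
r.1 turn 0.101 [0.5311 0.1664 0.1209] [-4.2 -0.5 13.4] [-0.3   1.06  0.01] 0.106 16.88
r.25 turn 0.25 [0.5311 0.1663 0.1209] [-3.9 -2.3 14.3] [-0.29  1.06  0.08] 0.104 17.25
```

```bash
python3 - <<'E'
from rot import *
for a in (.5,.75,1.0,1.2,1.4):
    ctrl.move_ptp([.5295,.1663,.1184],q(a));ctrl.pause(.1);rep(a)
snap("wrist","w7");snap("side","s7");snap("top","t7")
a=cv2.imread("pics/s7.png")[110:210,110:210];b=cv2.imread("pics/w7.png")[140:340,180:380]
cv2.imwrite("pics/crop8.png",np.hstack([cv2.resize(a,(400,400),interpolation=2),cv2.resize(b,(400,400),interpolation=2)]))
E
```

```text
0.5 turn 0.5 [0.5309 0.1663 0.1209] [-5.7 -1.1 14.6] [-0.35  1.24  0.1 ] 0.105 17.7
0.75 turn 0.75 [0.531  0.1666 0.1209] [-4.9 -0.6 14.5] [-0.08  1.18  0.03] 0.105 18.15
1.0 turn 1.0 [0.5308 0.1665 0.1209] [-5.2 -0.1 14.9] [-0.2   1.25  0.09] 0.105 18.6
1.2 turn 1.2 [0.5307 0.1664 0.1209] [-5.  -0.2 15.3] [-0.27  1.41  0.09] 0.109 19.01
1.4 turn 1.4 [0.5306 0.1664 0.1209] [-5.7  0.  15.9] [-0.23  1.45  0.09] 0.104 19.42
```

```bash
sleep 1
```

```text
(no output)
```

View pics/crop8.png

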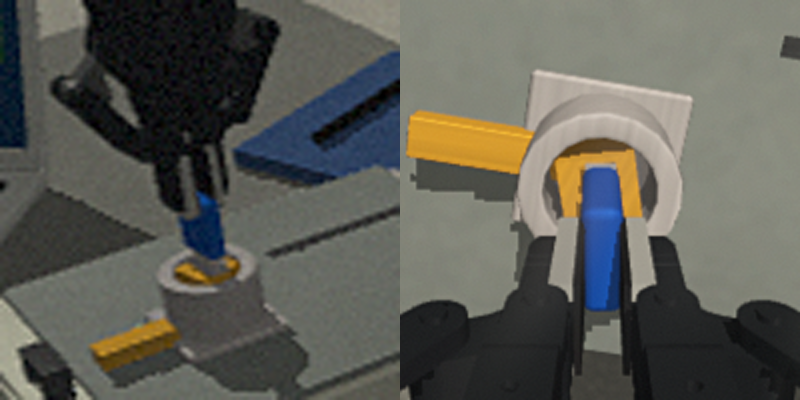

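The plug follows with about 0.1 rad of lag and the bolt has left the keeper. I'll turn on until the moment shows the stop.

```bash
python3 - <<'E'
from rot import *
for a in (1.5,1.56,1.6,1.64,1.68,1.72):
    ctrl.move_ptp([.5295,.1663,.1184],q(a));ctrl.pause(.15);rep(a)
    if ctrl.get_moment()[2]>.6: break
snap("wrist","w8");snap("side","s8")
a=cv2.imread("pics/s8.png")[110:210,110:210];b=cv2.imread("pics/w8.png")[140:340,180:380]
cv2.imwrite("pics/crop9.png",np.hstack([cv2.resize(a,(400,400),interpolation=2),cv2.resize(b,(400,400),interpolation=2)]))
E
```

```text
1.5 turn 1.5 [0.5305 0.1664 0.1209] [-7.5 -1.5 15.8] [-0.21  1.58  0.12] 0.108 19.97
1.56 turn 1.56 [0.5305 0.1665 0.1209] [-5.8 -0.  15.4] [-0.19  1.55  0.14] 0.103 20.37
1.6 turn 1.6 [0.5304 0.1665 0.1209] [-6.3 -1.  15.8] [-0.2   1.56  0.16] 0.101 20.77
1.64 turn 1.639 [0.5303 0.1665 0.1209] [-7.4 -0.6 16.2] [-0.17  1.67  0.25] 0.102 21.17
1.68 turn 1.679 [0.5302 0.1665 0.1209] [-8.4  0.6 15.9] [-0.18  1.73  0.26] 0.104 21.57
1.72 turn 1.719 [0.5302 0.1666 0.1209] [-7.5 -1.7 16.8] [-0.28  1.72  0.35] 0.109 21.97
```

```bash
sleep 1
```

```text
(no output)
```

View pics/crop9.png

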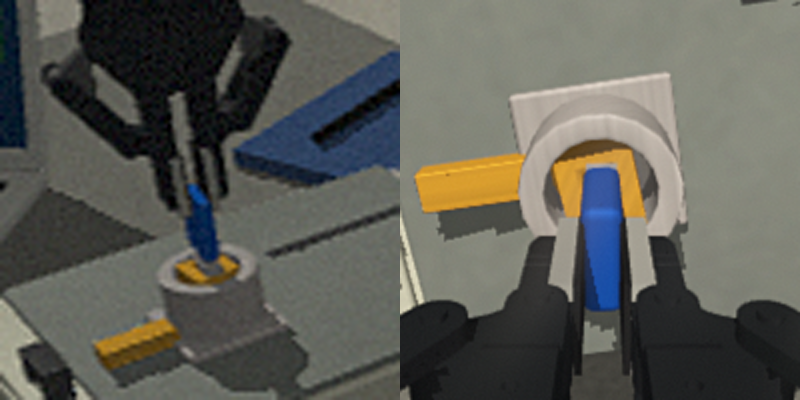

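The moment rose from 0.14 to 0.35 N m after about 1.6 rad, well above the spring's 0.12, so the plug is at its stop. I'll do a last hold and bystander check.

```bash
python3 - <<'E'
from rot import *
ctrl.pause(1.0);rep("hold")
s=snap("side","s9")[0];t=snap("top","t9")[0]
s0=cv2.imread("pics/a_side.png")[:,:,::-1].copy()
for n,f in(("s0",s0),("s6",cv2.imread("pics/s6.png")[:,:,::-1].copy()),("s9",s)):
    m=mask(f,12,28,110,40)
    print(n,[b for b in blobs(m,60) if 100<b[1][0]<160 and b[1][1]>170])
d=np.abs(s.astype(int)-s0).sum(2);m=(d>90).astype(np.uint8)*255
print([b for b in blobs(m,25)])
cv2.imwrite("pics/fin.png",np.hstack([s[:,:,::-1][100:400,60:420],t[:,:,::-1][90:390,110:430]]))
E
```

```text
hold turn 1.719 [0.5302 0.1667 0.1209] [-7.9 -1.2 15.9] [-0.28  1.83  0.36] 0.106 23.07
s0 [([128, 190, 27, 14, 200], [140.9, 196.5])]
s6 [([128, 190, 27, 15, 202], [140.9, 196.5])]
s9 [([134, 190, 21, 13, 155], [143.8, 195.5])]
[([93, 0, 90, 177, 7310], [140.2, 68.6]), ([128, 196, 12, 13, 80], [132.8, 202.0]), ([269, 242, 22, 34, 398], [277.9, 259.2]), ([206, 253, 53, 46, 819], [229.9, 276.4]), ([261, 271, 13, 12, 52], [266.7, 277.0]), ([0, 282, 92, 138, 5820], [32.3, 367.0]), ([299, 299, 24, 21, 244], [310.8, 309.4]), ([269, 326, 150, 94, 5075], [335.1, 381.6]), ([339, 340, 25, 19, 195], [350.8, 348.9]), ([0, 365, 7, 16, 35], [1.9, 371.7])]
```

```bash
sleep 1
```

```text
(no output)
```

View pics/fin.png

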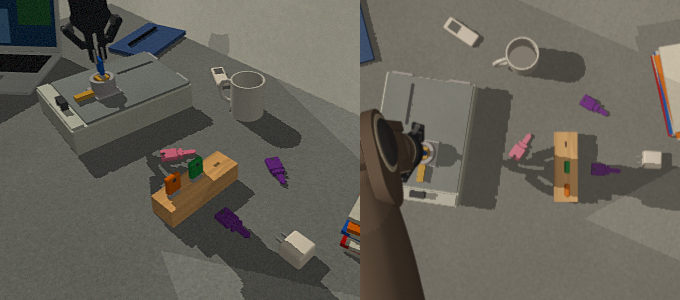

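```bash
python3 - <<'E'
from rot import *
ctrl.sign_off();rep("done")
E
```

```text
the job is handed in; nothing more can be done
the job is handed in; nothing more can be done
```

I took the blue-headed key from the stand's far slot, pushed it fully into the lock with a slight rock along x, and turned it clockwise to the stop. The job was handed in at about 23 s, with the gripper still holding the key turned.

**Last checks**
- **Seating:** the TCP stayed at z 0.1206 m while the push rose to 36 N, against about 0.121 m expected for fully in. The shoulder is on the plug in the pictures.
- **Turn:** the tool is at 1.72 rad, past the 1.5 stop plus about 0.1 of play. The moment rose to 0.36 N m, above the spring's 0.12, and held there for a second.
- **Bolt:** its tip moved 6 pixels in the side view, about the full 14 mm. The push was holding at about 16 N.
- **Bystanders:** the orange and green keys are still in the stand, and the mug and charger look unmoved. I judged this by eye, because most of the before/after image difference was the arm and what look like its shadows.

No check failed. The top camera put the key-to-lock distance 2–3 mm differently from the wrist camera; I used the wrist values, and the key went in cleanly.

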